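# Feed a cut brick down the guide lane to the gauge band

## Task

Push the cut brick lying in front of the lane's open mouth down the lane between the two aluminium rails, until its leading end rests on the yellow gauge band, short of the end stop. Its edges chip easily: push it gently with the fingers and never lift or tip it, let nothing (brick or gripper) touch a rail or the end stop, and leave the tin, the wedge and the mug undisturbed.

Things in the scene. Friction and masses are not known exactly. Their poses are not given: they have to be found in the camera images.
- jig: Fixed plywood board, 520 x 160 mm, 18 mm thick, on the bench. Origin: centre of its underside. Its x axis runs along the lane in the direction of the push (from the open mouth to the end stop), y to the left of that, z up. Its position and turn differ from start to start. The brick slides on its top face, 18 mm above the origin.
- rail_left: Fixed aluminium angle rail on the board's +y side, 300 mm long, 20 mm high above the board's top. Origin: on the board's top at half length, on the inner face of the rail, 43 mm from the lane's centre line. The upright leg is 5 mm thick; a 4 mm high foot reaches 27 mm outward from the inner face.
- rail_right: The same rail mirrored on the -y side; its inner face is 43 mm from the centre line, so the lane is 86 mm wide and the brick has 11 mm to spare on each side when centred and straight.
- end_stop: Fixed dark wooden block across the far end of the lane, 18 x 80 mm, 32 mm high above the board. Origin: middle of the lower edge of the face that looks toward the mouth; it stands 35 mm past the far edge of the yellow band.
- lane_mouth (a point): Point on the board's top, on the lane's centre line, where the rails begin; 60 mm before the board's origin.
- band_centre (a point): Centre of the yellow gauge band painted on the board's top across the lane: 30 mm wide along the lane, 230 mm past the mouth.
- cut_brick: Loose red cut brick, lying, 107 mm long (own x), 64 mm wide (own y), 53 mm high; about 0.56 kg, friction with the board ordinary. Origin: centre of its underside. At the start it lies on the board in front of the lane's mouth, up to 12 mm off the centre line and up to 0.15 rad askew to the lane. It stands 33 mm above the rails' tops, so fingers can push it above the rails. A push by both fingers with their line square to the push straightens it.
- brick_front (a point): Middle of the lower edge of the brick's leading end (the end toward the mouth and stop), 53.5 mm ahead of the brick's origin.
- tin_dust: Loose metal tin, 72 mm diameter, 80 mm high, standing beside the board; leave alone. Origin: centre of its underside.
- wedge2: Loose hardwood wedge, 36 x 120 mm, 28 mm high, lying beside the board; leave alone. Origin: centre of its underside.
- enamel_cup: Loose grey-blue enamel mug, 70 mm diameter, 78 mm high, with a handle, standing beside the board; leave alone. Origin: centre of its underside.
Not all that is in view belongs to the job. Leave any pink, turquoise or white look-alike of the cut_brick alone.

How it is judged (in metres and radians):
On the way:
1. the brick is wholly between the rails, on the board (x of cut_brick in the frame of jig above -0.005 m and y of cut_brick in the frame of jig between -0.011 and 0.011 m and z of cut_brick in the frame of jig below 0.022 m), for 0.1 s.
At the end, for the whole second after the job is handed in: The brick lies at rest, flat on the board between the rails, its leading end on the yellow band (within 17 mm of the band's centre line along the lane) (x of brick_front in the frame of jig between 0.153 and 0.187 m and y of cut_brick in the frame of jig between -0.011 and 0.011 m and z of cut_brick in the frame of jig below 0.022 m and angle between cut_brick's own z axis and vertical below 0.05 rad and angle between the x axis of cut_brick and the x axis of jig, either way round below 0.2 rad and linear speed of cut_brick below 0.01 m/s); the robot touches nothing.
It fails at once if anything touches one of the rails (contact force between any of rail_left, rail_right and anything else above 0.3 N).
It fails at once if anything touches the end stop (contact force between end_stop and anything else above 0.3 N).
It fails at once if the brick is lifted more than 8 mm off the board or tipped by more than 0.15 rad (z of cut_brick in the frame of jig above 0.026 m or angle between cut_brick's own z axis and vertical above 0.15 rad).
It fails at once if the fingers press the brick with more than 25 N (contact force between the fingers and cut_brick above 25 N).
It fails at once if the tin, the wedge or the mug is moved more than 15 mm (distance of any of tin_dust, wedge2, enamel_cup from where it was at the start of the episode above 0.015 m).
It also fails if it takes over 72 s, if anything falls off the work surface, if the arm or the gripper's body presses on something with over 40 N, if the wrist force passes 120 N, or if a joint passes its speed limit or range.

## Robot

A 7-joint arm with a two-finger parallel gripper is mounted at the origin on the work surface; the furniture and walls round the work are solid. World frame = base frame: x ahead of the robot, y to its left, z up, the work surface at z = 0. Lengths are in mm, angles in rad, forces in N, time in s.
With the tool pointing down it reaches from about 400 to 750 mm from the base axis. Payload 19.5 kg.
Tool frame: the origin (TCP) lies midway between the tips of the shut fingers; the grasp point (between the pads) lies 19 mm behind it (bot.grip_depth is the distance from the TCP to the grasp point, in mm); z points along the fingers, y is the line along which they close (so a half turn about z gives the same grasp; the last joint's range is limited). The gripper opens to 85 mm and grips with 20 to 120 N. Pads are 22 mm wide; open, the fingers measure 114 mm over their backs; the gripper's body (76 mm by 85 mm) begins 54 mm behind the grasp point. The pads swing forward as they close: fully open they stand 13 mm farther back than shut.
Start: joints at [-1.3, 0.707, -0.028, 1.485, 0.022, 0.951, -0.075], TCP at [176.929, 547.075, 231.268] pointing down, gripper open.
Joint ranges: [-2.71, 2.71], [-0.32, 2.16], [-1.57, 1.52], [0, 2.45], [-1.46, 4.6], [0, 2.02], [-2.83, 2.83]. Speed limits (rad/s): [1.89, 1.89, 2.57, 2.57, 3.01, 3.01, 3.01].

## Interface

Orientations are given as a unit quaternion [w, x, y, z].
In Python, from workcell import bot, optics gives the robot as it stands. The module is installed in compiled form; this text tells all that it offers.
- The arm moves only by the tool jog_arm, never from a script. Its argument "motion" is one flat list of numbers, 7 for each row, row after row: the shift along the world's x, y, z in m, then the turn, a rotation vector about the world's x, y, z in degrees, then the closure, from 0 (fully open) to 1 (shut). A call has 1 to 20 rows; each row is the pose to reach, as a shift and turn from the pose commanded when the call began; what a row does not reach only later rows make up. A row lasts 1/8 s, in which the tool goes at most 62.5 mm and 10.7 degrees, less where a joint would pass 70% of its speed; a pose out of reach is approached as far as the arm can. A call with a gripper value outside its range is refused whole. The fingers move at their own pace and stop on an object; the grip force is fixed at half the most. Time passes only in rows, so rows that repeat a pose let the fingers close. It gives the time, the measured TCP pose, the force, the opening and the grip force at its end, in the units of the state.
- bot.read_state(): the state, without advancing time (a new reading comes with each control period).
- optics.grab_frame(name): name is "side" or "top" or "wrist"; returns the picture (400x640x3 uint8, red, green, blue); there is no depth.
- optics.calibration(name): a dict with "fx", "fy", "cx", "cy" (pixels), "R" (3x3) and "t" (3): a world point X has camera coordinates R X + t. Camera axes: x right, y down, z forward; pixel columns grow to the right and rows downward; lengths in mm; the calibration is good to about 2 mm. A picture is of the moment at which its call begins: read the wrist's pose just before it. calibration takes no time and is no camera call; for the wrist camera it gives the pose at the moment of the call.
- bot.close_job(): hands the job in; it is judged then, once.
The state is a dict: "time_s": time; "joints": joint angles; "qd": joint speeds; "joint_efforts": joint torques, N m; "position": TCP position; "eef_rot": TCP orientation; "ft_force": force on the tool from outside, world axes, zero at the start; "wrist_torque": the same for the moment, N m; "finger_gap": finger opening in mm; "gripper_force": force on a finger pad.
Only numpy, scipy, OpenCV 4.12 (cv2) and the standard library are available. Lean on these libraries where they do the work, as an engineer would, in place of code of your own. Each camera call takes 0.05 s, during which the arm holds its last target. There are 200 camera calls.

## Working session

There is one attempt and no reset: what is moved stays moved. The work goes in short steps, Python scripts to look and compute and a tool call to move; the robot and the scene stay as the last step left them, time stands still between calls to the robot, and variables do not carry over. Pictures are saved under pics/ and viewed, at most 10 in all, crops included, and the job is handed in when it is done.

Besides the shell and the picture viewer there is one more tool, called after ">>>" as a command line: name --argument value ..., lists and objects as JSON in quotes. jog_arm: Moves the arm, as the interface text tells. Its arguments: {"type":"object","properties":{"motion":{"type":"array"}},"required":["motion"]}

```bash
mkdir -p pics
cat > h.py <<'E'
import numpy as np, cv2
from workcell import bot, optics
def save(n,f):
    im=optics.grab_frame(n); cv2.imwrite(f'pics/{f}.png',im[:,:,::-1]); return im
def ray(n,px,z):
    c=optics.calibration(n);R=np.array(c['R']);t=np.array(c['t'])
    px=np.atleast_2d(px).astype(float)
    d=np.c_[(px[:,0]-c['cx'])/c['fx'],(px[:,1]-c['cy'])/c['fy'],np.ones(len(px))]@R
    o=-R.T@t
    return o+d*((z-o[2])/d[:,2])[:,None]
def proj(n,X):
    c=optics.calibration(n);p=np.atleast_2d(X)@np.array(c['R']).T+np.array(c['t'])
    return np.c_[c['fx']*p[:,0]/p[:,2]+c['cx'],c['fy']*p[:,1]/p[:,2]+c['cy']]
E
python3 - <<'E'
from h import *
s=bot.read_state();print(s['time_s'],s['position'],s['eef_rot'],s['finger_gap'])
save('top','top0');save('side','side0')
E
```

```text
0.0 [176.86160078 546.87391685 230.85038626] [-7.24176562e-05  1.55750393e-01  9.87796312e-01 -5.06327947e-04] 85.3085388611756
```

View pics/top0.png

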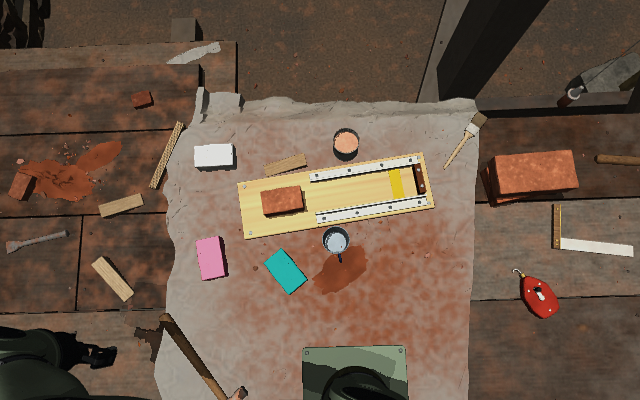

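View pics/side0.png

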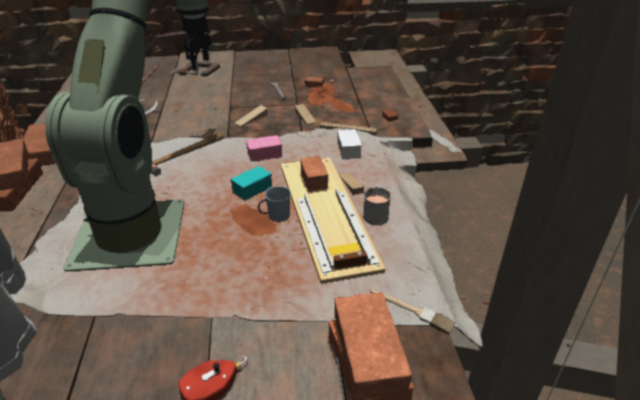

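Top view: board corners are near (238,183), (425,153), (435,208) and (246,238). The brick is at (282,200), the band at (397,183) and the stop at (420,179). The mug (336,240) and tin (345,143) stand beside the board.

Run:
```python
from h import *
im=cv2.imread('pics/top0.png')
cv2.imwrite('pics/crop.png',cv2.resize(im[140:250,230:440],None,fx=3.8,fy=3.8,interpolation=cv2.INTER_CUBIC))
hsv=cv2.cvtColor(im,cv2.COLOR_BGR2HSV)
def blob(m,x0,x1,y0,y1):
    k=np.zeros_like(m);k[y0:y1,x0:x1]=m[y0:y1,x0:x1]
    c=max(cv2.findContours(k,cv2.RETR_EXTERNAL,cv2.CHAIN_APPROX_NONE)[0],key=cv2.contourArea)
    return c
print('board',ray('top',[(238,183),(425,153),(435,208),(246,238)],18).round(1))
yb=blob(cv2.inRange(hsv,(20,190,130),(32,255,255)),380,412,160,205)
print('band',cv2.minAreaRect(yb),ray('top',[cv2.minAreaRect(yb)[0]],18).round(1))
b=blob(cv2.inRange(hsv,(0,110,40),(13,255,255)),255,308,180,220)
print('brick',cv2.boxPoints(cv2.minAreaRect(b)).round(1),)
print(ray('top',cv2.boxPoints(cv2.minAreaRect(b)),71).round(1))
print(ray('top',[(0,0)],1e-3), -np.array(optics.calibration('top')['R']).T@optics.calibration('top')['t'])
```

```text
board [[ 569.6  298.    18. ]
 [ 636.1 -218.4   18. ]
 [ 481.5 -233.4   18. ]
 [ 417.2  275.3   18. ]]
band ((396.00244140625, 183.17803955078125), (28.705486297607422, 10.546298027038574), 77.90524291992188) [[ 553.6 -133.6   18. ]]
brick [[259.8 190.6]
 [300.  184.9]
 [303.4 208.5]
 [263.2 214.3]]
[[533.6 229.3  71. ]
 [545.2 124.2  71. ]
 [482.1 116.7  71. ]
 [470.6 220.7  71. ]]
[[1.18386864e+03 1.04593343e+03 1.00000000e-03]] [ 273.33076297   49.89777297 1174.30765625]
```

View pics/crop.png

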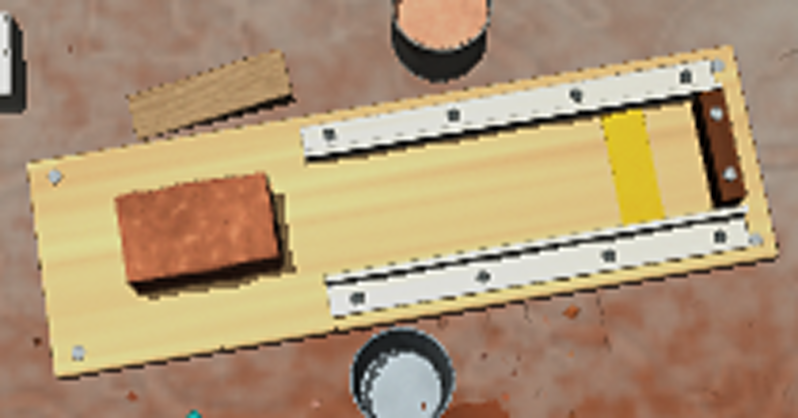

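The crop shows the brick's top face cleanly, along with the board corners, rail feet and band. I'll fit the jig pose from those points.

```bash
cat > jig.py <<'E'
from h import *
from scipy.optimize import least_squares
M=np.array([(-260,80,18),(260,80,18),(260,-80,18),(-260,-80,18),(-60,70,22),(-60,-70,22),(240,-70,22),(155,43,18),(185,43,18),(220,40,50),(220,-40,50)],float)
P=np.array([(27,162),(732,45),(778,256),(55,377),(302,128),(334,318),(748,242),(602,117),(642,110),(694,92),(713,208)],float)
P=(P+.5)/3.8-.5+[230,140]
def T(p,m): 
    c,s=np.cos(p[2]),np.sin(p[2]); return np.c_[p[0]+c*m[:,0]-s*m[:,1],p[1]+s*m[:,0]+c*m[:,1],m[:,2]]
def inv(p,X):
    c,s=np.cos(p[2]),np.sin(p[2]);d=np.array(X)[...,:2]-p[:2]; return np.stack([c*d[...,0]+s*d[...,1],-s*d[...,0]+c*d[...,1]],-1)
f=lambda p:(proj('top',T(p,M))-P).ravel()
r=least_squares(f,[525,33,-1.45],x_scale=[1,1,.01],loss='soft_l1');J=r.x
E
python3 - <<'E'
from jig import *
print(J,np.degrees(J[2]));print(r.fun.reshape(-1,2).round(1).tolist())
im=cv2.imread('pics/top0.png')
m=cv2.inRange(cv2.cvtColor(im,cv2.COLOR_BGR2HSV),(0,110,85),(13,255,255));k=np.zeros_like(m);k[180:220,255:308]=m[180:220,255:308]
c=max(cv2.findContours(k,0,1)[0],key=cv2.contourArea)
B=ray('top',cv2.boxPoints(cv2.minAreaRect(c)),71);print(inv(J,B).round(1).tolist(),inv(J,B.mean(0)))
# hand picks of brick top corners in the crop
h=(np.array([(116,198),(268,173),(280,256),(128,283)])+.5)/3.8-.5+[230,140]
H=ray('top',h,71);print(inv(J,H).round(1).tolist(),inv(J,H.mean(0)))
c_,s_=np.cos(J[2]),np.sin(J[2]);print('jx',c_,s_)
for n,px in dict(tin=(345.5,143),mug=(336,238)).items(): print(n,inv(J,ray('top',[px],79)))
E
```

```text
[527.72825924  34.97098903  -1.43682217] -82.3238459984196
[[-0.7, -0.1], [0.3, -0.4], [0.6, 0.4], [-0.6, 0.5], [-0.7, -0.1], [-0.9, -0.1], [0.7, 1.4], [-0.5, -0.3], [-0.2, -0.2], [1.0, 0.1], [2.2, -1.5]]
[[-191.8, 31.7], [-86.8, 29.2], [-87.8, -33.1], [-191.7, -30.6]] [-139.55453582   -0.6916876 ]
[[-191.3, 28.6], [-85.7, 28.4], [-86.6, -30.3], [-191.3, -31.4]] [-138.75347507   -1.19110229]
jx 0.13357373535293932 -0.9910388777559954
tin [[ 49.84499692 118.87112501]]
mug [[ -17.30627169 -124.32831976]]
```

>>> jog_arm --motion '[0.03, -0.026, 0, 0, 0, -6, 0.65, 0.06, -0.052, 0, 0, 0, -12, 0.65, 0.09, -0.08, 0, 0, 0, -18, 0.65, 0.12, -0.105, 0, 0, 0, -24, 0.65, 0.15, -0.13, 0, 0, 0, -30, 0.65, 0.18, -0.157, 0, 0, 0, -36, 0.65, 0.21, -0.184, 0, 0, 0, -42, 0.65, 0.24, -0.21, 0, 0, 0, -48, 0.65, 0.27, -0.236, 0, 0, 0, -54, 0.65, 0.295, -0.258, -0.01, 0, 0, -60, 0.65, 0.3194, -0.279, -0.03, 0, 0, -64.4, 0.65, 0.3194, -0.279, -0.06, 0, 0, -64.4, 0.65, 0.3194, -0.279, -0.08, 0, 0, -64.4, 0.65, 0.3194, -0.279, -0.08, 0, 0, -64.4, 0.65, 0.3194, -0.279, -0.08, 0, 0, -64.4, 0.65]'

```text
time_s: 1.98
position: [496.6, 268.2, 152.0]
eef_rot: [0.0, 0.658, 0.753, 0.0]
ft_force: [-0.6, -0.2, 0.2]
finger_gap: 29.7
gripper_force: 0.0
```

Run:
```python
from h import *
from scipy.spatial.transform import Rotation as Ro
s=bot.read_state();print(s['time_s'],s['position'],s['finger_gap'],s['ft_force'])
w,x,y,z=s['eef_rot'];print(Ro.from_quat([x,y,z,w]).as_matrix().round(4))
save('wrist','w1')
from jig import J,T
mm=np.array([(-60,43,38),(-60,-43,38),(-260,80,18),(-260,-80,18)],float)
print(proj('wrist',T(J,mm)).round(1).tolist())
```

```text
1.975 [496.56072317 268.23694738 152.03445665] 29.69231529117102 [-0.56917821 -0.17562254  0.1628108 ]
[[-1.337e-01  9.910e-01  6.000e-04]
 [ 9.910e-01  1.337e-01  3.000e-04]
 [ 2.000e-04  6.000e-04 -1.000e+00]]
[[357.8, 354.6], [277.4, 354.5], [402.9, 166.0], [232.3, 165.9]]
```

View pics/w1.png

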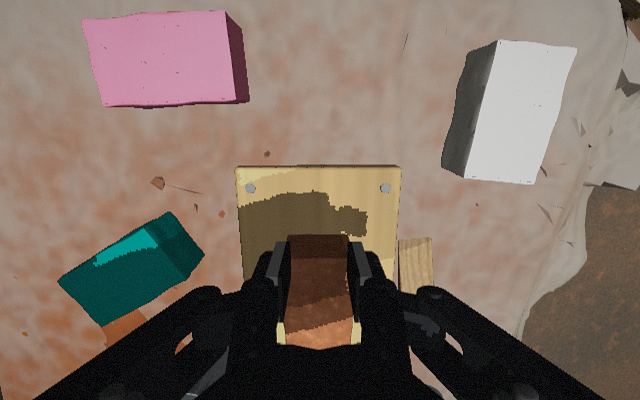

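The wrist view looks backward: board rear corners are at (236,166) and (401,166), with the edge level. That confirms the yaw, and the centre agrees to about 1 mm. The fingers are clear behind the brick, so I'll descend and advance.

>>> jog_arm --motion '[0, 0, -0.025, 0, 0, 0, 0.65, 0, 0, -0.05, 0, 0, 0, 0.65, 0, 0, -0.075, 0, 0, 0, 0.65, 0, 0, -0.095, 0, 0, 0, 0.65, 0, 0, -0.108, 0, 0, 0, 0.65, 0, 0, -0.108, 0, 0, 0, 0.65, 0.0007, -0.005, -0.108, 0, 0, 0, 0.65, 0.0013, -0.01, -0.108, 0, 0, 0, 0.65, 0.002, -0.015, -0.108, 0, 0, 0, 0.65, 0.0027, -0.02, -0.108, 0, 0, 0, 0.65, 0.0027, -0.02, -0.108, 0, 0, 0, 0.65, 0.0027, -0.02, -0.108, 0, 0, 0, 0.65]'

```text
time_s: 3.52
position: [499.0, 248.2, 43.2]
eef_rot: [-0.0, 0.658, 0.753, -0.0]
ft_force: [-0.7, 0.1, 0.3]
finger_gap: 29.8
gripper_force: 0.0
```

Run:
```python
from h import *
a=save('side','s2');
im=cv2.imread('pics/s2.png');cv2.imwrite('pics/s2c.png',cv2.resize(im[120:290,240:420],None,fx=3.3,fy=3.3,interpolation=cv2.INTER_CUBIC))
```

```text
(no output)
```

View pics/s2c.png

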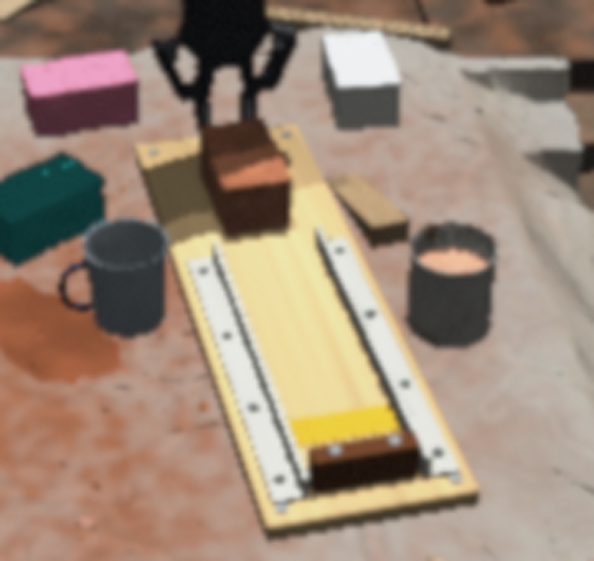

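The fingers are standing behind the brick's end, and the tin, mug and wedge are well clear. Next is a slow push of 40 mm.

>>> jog_arm --motion '[0.0003, -0.0025, 0, 0, 0, 0, 0.65, 0.0007, -0.005, 0, 0, 0, 0, 0.65, 0.001, -0.0075, 0, 0, 0, 0, 0.65, 0.0013, -0.01, 0, 0, 0, 0, 0.65, 0.0017, -0.0125, 0, 0, 0, 0, 0.65, 0.002, -0.015, 0, 0, 0, 0, 0.65, 0.0024, -0.0175, 0, 0, 0, 0, 0.65, 0.0027, -0.02, 0, 0, 0, 0, 0.65, 0.003, -0.0225, 0, 0, 0, 0, 0.65, 0.0034, -0.025, 0, 0, 0, 0, 0.65, 0.0037, -0.0275, 0, 0, 0, 0, 0.65, 0.004, -0.03, 0, 0, 0, 0, 0.65, 0.0044, -0.0325, 0, 0, 0, 0, 0.65, 0.0047, -0.035, 0, 0, 0, 0, 0.65, 0.005, -0.0375, 0, 0, 0, 0, 0.65, 0.0054, -0.04, 0, 0, 0, 0, 0.65]'

```text
time_s: 5.58
position: [504.4, 208.0, 43.3]
eef_rot: [-0.0, 0.658, 0.753, -0.0]
ft_force: [-0.3, 2.8, 0.3]
finger_gap: 29.8
gripper_force: 1.4
```

Run:
```python
from jig import *
s=bot.read_state();print(inv(J,np.array(s['position'])),s['ft_force'])
im=save('top','t3')
cv2.imwrite('pics/t3c.png',cv2.resize(im[140:250,230:440,::-1],None,fx=3.8,fy=3.8,interpolation=cv2.INTER_CUBIC))
```

```text
[-1.74547692e+02  1.87400902e-02] [-0.25413599  2.80481071  0.32276994]
```

View pics/t3c.png

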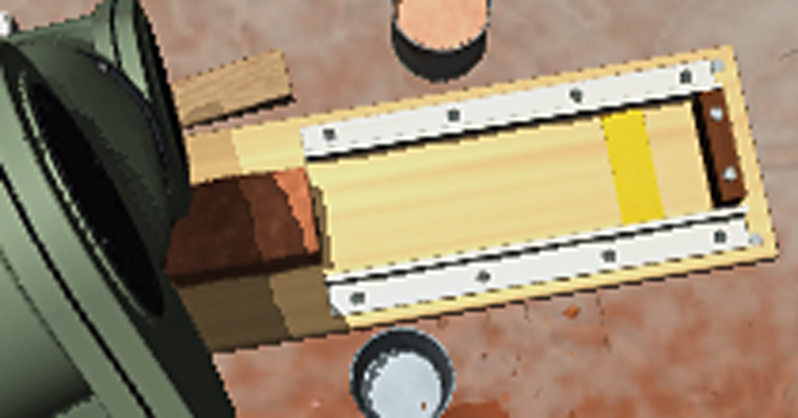

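Contact is made at 2.8 N. The brick's front top edge runs from about (304,169) to (319,250) in the crop, and its left edge from there to about (190,187).

Run:
```python
from jig import *
for q in [(304,169),(319,250),(200,186),(200,272)]:
    h=(np.array([q])+.5)/3.8-.5+[230,140];print(inv(J,ray('top',h,71)).round(1))
```

```text
[[-60.9  27. ]]
[[-59.8 -30.6]]
[[-133.2   27.2]]
[[-141.9  -32.1]]
```

>>> jog_arm --motion '[0.0003, -0.0025, 0, 0, 0, 0, 0.65, 0.0009, -0.0065, 0, 0, 0, 0, 0.65, 0.0015, -0.0115, 0, 0, 0, 0, 0.65, 0.0022, -0.0165, 0, 0, 0, 0, 0.65, 0.0029, -0.0215, 0, 0, 0, 0, 0.65, 0.0036, -0.0265, 0, 0, 0, 0, 0.65, 0.0042, -0.0315, 0, 0, 0, 0, 0.65, 0.0049, -0.0365, 0, 0, 0, 0, 0.65, 0.0056, -0.0415, 0, 0, 0, 0, 0.65, 0.0063, -0.0465, 0, 0, 0, 0, 0.65, 0.0069, -0.0515, 0, 0, 0, 0, 0.65, 0.0076, -0.0565, 0, 0, 0, 0, 0.65, 0.0083, -0.0615, 0, 0, 0, 0, 0.65, 0.009, -0.0665, 0, 0, 0, 0, 0.65, 0.0096, -0.0715, 0, 0, 0, 0, 0.65, 0.0103, -0.0765, 0, 0, 0, 0, 0.65, 0.011, -0.0815, 0, 0, 0, 0, 0.65, 0.0117, -0.0865, 0, 0, 0, 0, 0.65, 0.0121, -0.09, 0, 0, 0, 0, 0.65, 0.0124, -0.092, 0, 0, 0, 0, 0.65]'

```text
time_s: 8.12
position: [516.9, 115.8, 43.3]
eef_rot: [-0.0, 0.658, 0.753, -0.0]
ft_force: [-0.9, 2.8, 0.5]
finger_gap: 29.8
gripper_force: 1.4
```

Run:
```python
from jig import *
s=bot.read_state();print(inv(J,np.array(s['position'])),s['ft_force'])
im=save('top','t4')
cv2.imwrite('pics/t4c.png',cv2.resize(im[140:250,230:440,::-1],None,fx=3.8,fy=3.8,interpolation=cv2.INTER_CUBIC))
```

```text
[-8.16018081e+01  3.64396178e-02] [-0.86336761  2.7553447   0.52898521]
```

View pics/t4c.png

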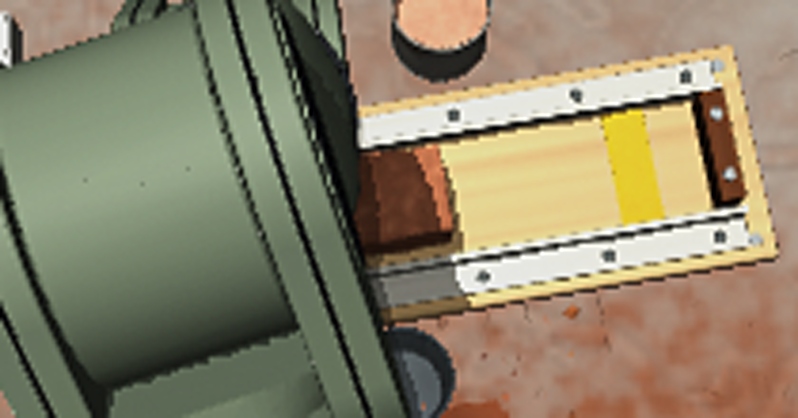

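The brick is inside the lane with clear gaps on both sides. Its front top edge runs from about (438,147) to (453,233). I'll check the numbers.

Run:
```python
from jig import *
for q in [(438,147),(453,233),(370,155),(370,248)]:
    h=(np.array([q])+.5)/3.8-.5+[230,140];print(inv(J,ray('top',h,71)).round(1))
m=np.array([(-20,43,38),(100,43,38),(-20,-43,38),(100,-43,38),(34,32,71),(34,-32,71),(34,32,18),(34,-32,18)],float)
print(((proj('top',T(J,m))-[230,140]+.5)*3.8-.5).round(0).tolist())
```

```text
[[32.3 26.8]]
[[ 31.8 -34.3]]
[[-14.7  29.1]]
[[-25.4 -35.1]]
[[360.0, 149.0], [527.0, 121.0], [380.0, 267.0], [550.0, 238.0], [439.0, 139.0], [456.0, 229.0], [437.0, 158.0], [453.0, 244.0]]
```

>>> jog_arm --motion '[0.0004, -0.0025, 0, 0, 0, 0, 0.65, 0.001, -0.0065, 0, 0, 0, 0, 0.65, 0.0017, -0.0115, 0, 0, 0, 0, 0.65, 0.0025, -0.0165, 0, 0, 0, 0, 0.65, 0.0032, -0.0215, 0, 0, 0, 0, 0.65, 0.004, -0.0265, 0, 0, 0, 0, 0.65, 0.0047, -0.0315, 0, 0, 0, 0, 0.65, 0.0055, -0.0365, 0, 0, 0, 0, 0.65, 0.0062, -0.0415, 0, 0, 0, 0, 0.65, 0.007, -0.0465, 0, 0, 0, 0, 0.65, 0.0077, -0.0515, 0, 0, 0, 0, 0.65, 0.0085, -0.0565, 0, 0, 0, 0, 0.65, 0.0092, -0.0615, 0, 0, 0, 0, 0.65, 0.01, -0.0665, 0, 0, 0, 0, 0.65, 0.0107, -0.0715, 0, 0, 0, 0, 0.65, 0.0115, -0.0765, 0, 0, 0, 0, 0.65, 0.0122, -0.0815, 0, 0, 0, 0, 0.65, 0.013, -0.0865, 0, 0, 0, 0, 0.65, 0.0135, -0.09, 0, 0, 0, 0, 0.65, 0.0138, -0.092, 0, 0, 0, 0, 0.65]'

```text
time_s: 10.68
position: [530.7, 23.9, 43.3]
eef_rot: [-0.0, 0.658, 0.753, -0.0]
ft_force: [-0.3, 2.7, 0.0]
finger_gap: 29.6
gripper_force: 1.4
```

Run:
```python
from jig import *
s=bot.read_state();print(inv(J,np.array(s['position'])),s['ft_force'])
a=save('top','t5')[140:250,300:440,::-1];b=save('side','s5')[170:280,260:400,::-1]
cv2.imwrite('pics/t5c.png',cv2.resize(np.hstack([a,b]),None,fx=2.8,fy=2.8,interpolation=cv2.INTER_CUBIC))
```

```text
[11.39821578  1.41788194] [-0.26872366  2.67599403  0.01460896]
```

View pics/t5c.png

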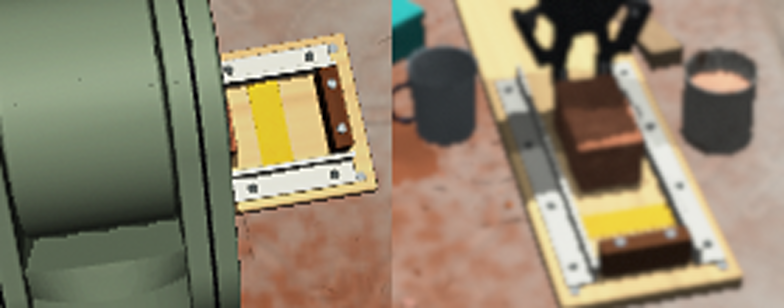

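The side view shows the brick centred in the lane and short of the band, its front lower edge from about (576,191) to (641,186) in the composite. I'll measure that against the side calibration.

Run:
```python
from jig import *
f=lambda q:(np.array([q])-[392,0]+.5)/2.8-.5+[260,170]
for q,z in [((576,191),18),((641,186),18),((585,215),18),((672,205),18),((568,124),71),((640,137),71),((556,226),38),((654,153),38)]:
    print(q,inv(J,ray('side',f(q),z)).round(1))
```

```text
(576, 191) [[121.6 -31.9]]
(641, 186) [[128.9  27.5]]
(585, 215) [[155.2 -32.2]]
(672, 205) [[160.8  47.1]]
(568, 124) [[ 89.4 -31.4]]
(640, 137) [[123.3  26.5]]
(556, 226) [[184.8 -66. ]]
(654, 153) [[109.4  45.1]]
```

>>> jog_arm --motion '[0.0003, -0.0025, 0, 0, 0, 0, 0.65, 0.0008, -0.006, 0, 0, 0, 0, 0.65, 0.0013, -0.01, 0, 0, 0, 0, 0.65, 0.0019, -0.014, 0, 0, 0, 0, 0.65, 0.0024, -0.018, 0, 0, 0, 0, 0.65, 0.003, -0.022, 0, 0, 0, 0, 0.65, 0.0035, -0.026, 0, 0, 0, 0, 0.65, 0.004, -0.03, 0, 0, 0, 0, 0.65, 0.0046, -0.034, 0, 0, 0, 0, 0.65, 0.005, -0.037, 0, 0, 0, 0, 0.65, 0.0054, -0.04, 0, 0, 0, 0, 0.65, 0.0057, -0.0425, 0, 0, 0, 0, 0.65, 0.006, -0.0445, 0, 0, 0, 0, 0.65, 0.006, -0.0445, 0, 0, 0, 0, 0.65, 0.005, -0.037, 0, 0, 0, 0, 0.65, 0.003, -0.022, 0, 0, 0, 0, 0.65, 0.0003, -0.002, 0, 0, 0, 0, 0.65, -0.0024, 0.018, 0, 0, 0, 0, 0.65, -0.0024, 0.018, 0, 0, 0, 0, 0.65]'

```text
time_s: 13.15
position: [527.9, 44.5, 43.2]
eef_rot: [-0.0, 0.657, 0.754, 0.0]
ft_force: [0.6, 0.8, 0.2]
finger_gap: 29.8
gripper_force: 0.0
```

>>> jog_arm --motion '[0, 0, 0.02, 0, 0, 0, 0.65, 0, 0, 0.05, 0, 0, 0, 0.65, 0, 0, 0.08, 0, 0, 0, 0.65, 0, 0.03, 0.11, 0, 0, 0, 0.65, 0, 0.07, 0.13, 0, 0, 0, 0.65, 0, 0.11, 0.14, 0, 0, 0, 0.65, 0, 0.15, 0.14, 0, 0, 0, 0.65, 0, 0.19, 0.14, 0, 0, 0, 0.65, 0, 0.22, 0.14, 0, 0, 0, 0.65, 0, 0.22, 0.14, 0, 0, 0, 0.65, 0, 0.22, 0.14, 0, 0, 0, 0.65]'

```text
time_s: 14.52
position: [528.4, 261.0, 183.2]
eef_rot: [0.0, 0.659, 0.753, -0.0]
ft_force: [-0.6, -0.6, -0.2]
finger_gap: 29.9
gripper_force: 0.0
```

Run:
```python
from jig import *
print(bot.read_state()['time_s'])
a=save('top','t6')[140:250,300:440,::-1];b=save('side','s6')[170:280,260:400,::-1]
cv2.imwrite('pics/t6c.png',cv2.resize(np.hstack([a,b]),None,fx=2.8,fy=2.8,interpolation=cv2.INTER_CUBIC))
```

```text
14.525
```

View pics/t6c.png

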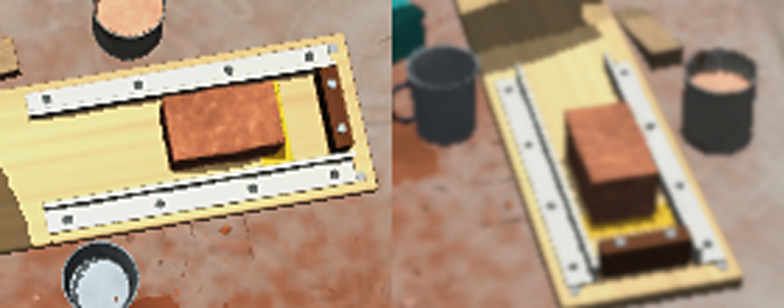

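The brick sits in the lane with its front over the band, a yellow strip still showing ahead of it and a gap to the stop. Side view: front lower edge from about (592,226) to (657,218). I'll check it numerically.

Run:
```python
from jig import *
f=lambda q:(np.array([q])-[392,0]+.5)/2.8-.5+[260,170]
for q in [(592,226),(657,218)]: print(q,inv(J,ray('side',f(q),18)).round(1))
im=cv2.imread('pics/t6.png')
m=cv2.inRange(cv2.cvtColor(im,cv2.COLOR_BGR2HSV),(0,110,85),(13,255,255));k=np.zeros_like(m);k[165:202,350:405]=m[165:202,350:405]
c=max(cv2.findContours(k,0,1)[0],key=cv2.contourArea)
B=ray('top',cv2.boxPoints(cv2.minAreaRect(c)),71);print(inv(J,B).round(1).tolist(),inv(J,B.mean(0)))
```

```text
(592, 226) [[170.8 -29.9]]
(657, 218) [[174.3  28.9]]
[[66.0, 31.9], [171.9, 33.0], [170.0, -30.6], [65.3, -31.6]] [118.29489047   0.68787332]
```

```bash
python3 -c "
from workcell import bot
print(bot.close_job())"
```

```text
the job is handed in; nothing more can be done
None
```

The job is handed in, though no verdict was returned: the brick's leading end measures about 171 mm along the lane (band centre 170 mm), with the brick centred to about 1 mm, straight, and the arm clear.

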